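Plug the display T-post into its push-in coupling

TASK

Take the steel T-post out of the dark wooden storage block and push its foot into the coupling on the display plinth, past the grip, with its crossbar along the plinth's long side. Press it firmly home against the hidden seat with about 18 N for half a second, never more than 25 N, so that it locks. Then let go, and leave it standing locked and the goods around it where they are.

Things in the scene. Friction and masses are not known exactly. Their poses are not given: they have to be found in the camera images.
- hub (a point): Centre of the T-post's head, to be gripped: aluminium block 24 mm along x, 30 mm along y, 34 mm high; grip it across the 24 mm (fingers closing along its x). z is the post's axis, up; the foot's end lies 142 mm below. A crossbar of 10 mm diameter runs along y, 75 mm to each side with 15 mm ball ends, its axis 8 mm below this point.
- foot (a point): Centre of the end face of the T-post's foot; axes as the hub. The tube is 16 mm in diameter, tapered over its last 5 mm to 10 mm, with a ring groove (11 mm diameter, 8 to 20 mm above the foot's end) for the coupling's grip. A flat disc, 36 mm across and 6 mm thick, sits on the tube under the head, its top 22 mm below the hub's centre.
- post: The loose steel T-post, about 130 g, origin at the foot's end (as foot). It starts upright in the storage block's hole, 45 mm deep in it.
- plinth: Fixed wooden slab, 120 mm along its x, 170 mm along its y (the long side), 18 mm thick, origin at the centre of its underside; it carries the steel coupling, an upright cylinder of 50 mm diameter, at its centre. The crossbar must end along the plinth's y (either end first).
- mouth (a point): Centre of the coupling's open mouth, 88 mm above the table, facing up: a funnel 30 mm wide narrowing over 10 mm to a 19 mm bore. Inside, unseen, four spring balls grip; they lie anywhere from 24 to 44 mm below the mouth, different each time. The foot first meets them about there.
- ejector (a joint): Spring plate under the grip, pushed down by the foot, m: 0 free, about 0.0065 locked and let go, 0.0095 at the hard seat. Pushing past the balls takes up to some 6 to 14 N over 8 mm; they snap into the groove when the foot's end is 12 mm below them; the hard seat is only 3 mm farther. Let go, a locked post rises at most 3 mm and stays; an unlocked one is lifted by the spring (2 to 5 N).
- rest: Fixed storage block of dark wood, 70 x 70 x 52 mm high, origin at the centre of its underside. The post stands loosely in its central hole (18 mm wide, 45 mm deep), its crossbar along the block's y.
- tray: Fixed low sample tray, 100 x 130 x 22 mm high, origin under its centre. Leave alone.
- claw_a: Bystander: hair claw clip 34 x 60 x 24 mm lying on the plinth's end, beside the coupling. Origin at its underside.
- barrette: Bystander: hair slide 12 x 60 x 12 mm with a flower, lying in the sample tray.
- claw_b: Bystander: hair claw clip 34 x 60 x 24 mm on the table, near the robot.
- compact: Bystander: round closed compact, 56 mm across and 14 mm high, near the robot.
- jar: Bystander: jar of 60 mm diameter, 80 mm high, beyond the workplace.
- mirror: Bystander: hand mirror lying flat, 90 mm across with a 90 mm handle, beyond the workplace.
- carton: Bystander: cardboard carton 70 x 90 x 40 mm high, beyond the workplace.
Mind the look-alikes: they are no part of the job. Several things have the shape of the post; the one meant has the colours described above.

How it is judged:
By the outcome, as a careful person would: the job done as asked, in the order asked, and still so for the second after the job is handed in, with the robot touching nothing.
It also fails if it takes over 59 s, if anything falls off the work surface, if the arm or the gripper's body presses on something with over 40 N, if the wrist force passes 120 N, or if a joint passes its speed limit or range.

ROBOT

A 6-joint arm with a two-finger parallel gripper is mounted at the origin on the work surface. World frame = base frame: x ahead of the robot, y to its left, z up, the work surface at z = 0. Lengths are in m, angles in rad, forces in N, time in s.
With the tool pointing down it reaches from about 0.3 to 0.775 m from the base axis. Payload 14.6 kg.
Tool frame: the origin (TCP) lies at the very end of the fingers, on their centre line; the grasp point (between the pads) lies 19 mm behind it; x points along the fingers, y is the direction in which the jaws open and shut, and the axes are right-handed (so a half turn about x gives the same grasp; the last joint's range is limited). The gripper opens to 94 mm and grips with 3 to 60 N. Pads are 16 mm wide; open, the fingers measure 119 mm over their backs; the gripper's body (75 mm by 177 mm) begins 78 mm behind the grasp point.
Start: joints at [1.041, 0.3, 1.521, -0, 1.321, -0.067], TCP at [0.246, 0.492, 0.205] pointing down, gripper open.
Joint ranges: [-3.03, 3.03], [-0.79, 2.21], [0.23, 2.52], [-1.04, 4.18], [0, 3.07], [-2.55, 2.55]. Speed limits (rad/s): [2.22, 2.22, 2.57, 3.14, 3.14, 3.14].

INTERFACE

Orientations are given as [roll, pitch, yaw] about the fixed x, y, z axes, in that order (R = Rz(yaw) Ry(pitch) Rx(roll)).
In Python, from station import ctrl, viewer, hand_in gives the robot as it stands. The module is installed in compiled form; this text tells all that it offers.
- The arm moves only by the tool play_rows, never from a script. Its argument "deltas" is a list that holds one entry, the list of rows, each a list of 7 numbers: the shift along the tool's x, y, z in mm, then the turn, a rotation vector about the tool's x, y, z in rad, then the finger opening in mm, from 0 to 94. In form: [[[dx, dy, dz, ax, ay, az, gripper], ...]]. A call has 1 to 10 rows; each row shifts and turns the commanded pose from where the row before left it, along the tool's axes as they then stand; what a row does not reach is not made up. A row lasts 1/10 s, in which the tool goes at most 50 mm and 8.59 degrees, less where a joint would pass 70% of its speed; a pose out of reach is approached as far as the arm can. A call with a gripper value outside its range is refused whole. The fingers move at their own pace and stop on an object; "grip_force" is the grip in N (left out, the last holds). Time passes only in rows, so rows that do not move let the fingers close. It gives the time, the measured TCP pose, the force and the opening at its end, in the units of the state.
- ctrl.get_obs(): the state, without advancing time (a new reading comes with each control period).
- viewer.camera(name): name is "side" or "top" or "wrist"; returns a dict with "img" (480x640x3 uint8, red, green, blue), "fx", "fy", "cx", "cy" (pixels), "rvec" (rotation vector, rad) and "tvec" (3), from world to camera coordinates, as OpenCV has them. Camera axes: x right, y down, z forward; pixel columns grow to the right and rows downward; lengths in m; the calibration is good to about 2 mm. A picture is of the moment at which its call begins. There is no depth.
- hand_in(): hands the job in, once; it reports no verdict.
The state is a dict: "time_s": time; "qpos": joint angles; "joint_vel": joint speeds; "tau": joint torques, N m; "ee_pos": TCP position; "eef_rot": TCP orientation; "force": force on the tool from outside, world axes, zero at the start; "moment": the same for the moment, N m; "grip_width": finger opening in m.
Only numpy, scipy, OpenCV 4.12 (cv2) and the standard library are available. Lean on these libraries where they do the work, as an engineer would, in place of code of your own. Each camera call takes 0.05 s, during which the arm holds its last target.

## Working session

There is one attempt and no reset: what is moved stays moved. The work goes in short steps, Python scripts to look and compute and a tool call to move; the robot and the scene stay as the last step left them, time stands still between calls to the robot, and variables do not carry over. Pictures are saved under pics/ and viewed, and the job is handed in when it is done.

Besides the shell and the picture viewer there is one more tool, called as name(argument=value, ...), one argument or row to a line, values as JSON. play_rows: Moves the arm, as the interface text tells. Its arguments: {"type":"object","properties":{"deltas":{"type":"array","items":{"type":"array","items":{"type":"array","items":{"type":"number"}}}},"grip_force":{"type":"number"}},"required":["deltas"]}

```bash
mkdir -p pics; cat > h.py <<'E'
import numpy as np, cv2
from station import ctrl, viewer, hand_in
from scipy.spatial.transform import Rotation as Ro
def cam(n,save=None):
    c=viewer.camera(n)
    if save: cv2.imwrite(f'pics/{save}.png',c['img'][:,:,::-1])
    return c
def K(c): return np.array([[c['fx'],0,c['cx']],[0,c['fy'],c['cy']],[0,0,1.]])
def ray(c,u,v):
    R=cv2.Rodrigues(np.array(c['rvec'],float))[0]; t=np.array(c['tvec'],float).ravel()
    d=R.T@np.array([(u-c['cx'])/c['fx'],(v-c['cy'])/c['fy'],1]); o=-R.T@t
    return o,d/np.linalg.norm(d)
def onz(c,u,v,z):
    o,d=ray(c,u,v); return o+d*(z-o[2])/d[2]
def proj(c,p):
    return cv2.projectPoints(np.array(p,float).reshape(-1,3),np.array(c['rvec'],float),np.array(c['tvec'],float),K(c),None)[0].reshape(-1,2)
def tri(c1,p1,c2,p2):
    o1,d1=ray(c1,*p1);o2,d2=ray(c2,*p2)
    s=np.linalg.lstsq(np.c_[d1,-d2],o2-o1,rcond=None)[0]
    a=o1+d1*s[0];b=o2+d2*s[1]; return (a+b)/2,np.linalg.norm(a-b)
E
python3 - <<'E'
from h import *
import pickle
np.set_printoptions(precision=4,suppress=True)
d={}
for n in ['top','side','wrist']:
    c=cam(n,n+'0'); d[n]=c; print(n,c['fx'],c['cx'],c['cy'],ray(c,320,240))
pickle.dump(d,open('c0.pkl','wb'))
print(ctrl.get_obs())
E
```

```text
top 536.2936567507362 324.76090342570683 236.47910777289238 (array([ 0.3476, -0.0527,  1.1992]), array([ 0.1864,  0.0303, -0.982 ]))
side 466.7128885912154 325.87096399014797 238.3683925323192 (array([0.4594, 0.8441, 0.6143]), array([ 0.1092, -0.8582, -0.5015]))
wrist 347.57806741600774 321.94428713414305 235.63975000067782 (array([0.1717, 0.5295, 0.3831]), array([ 0.2646, -0.1401, -0.9541]))
{'time_s': 0.15, 'qpos': array([ 1.0414,  0.3003,  1.5214,  0.    ,  1.3207, -0.0666]), 'joint_vel': array([-0.0007, -0.0017, -0.0011, -0.0002,  0.0009, -0.0024]), 'tau': array([  0.0004, -53.1963, -35.2816,   0.0708,   0.0237,  -0.0001]), 'ee_pos': array([0.2455, 0.492 , 0.205 ]), 'eef_rot': array([-1.6476,  1.57  , -2.1105]), 'force': array([-0.3224, -0.8682, -0.0258]), 'moment': array([-0.0198, -0.0484, -0.0338]), 'grip_width': 0.09439067071118737}
```

View pics/top0.png

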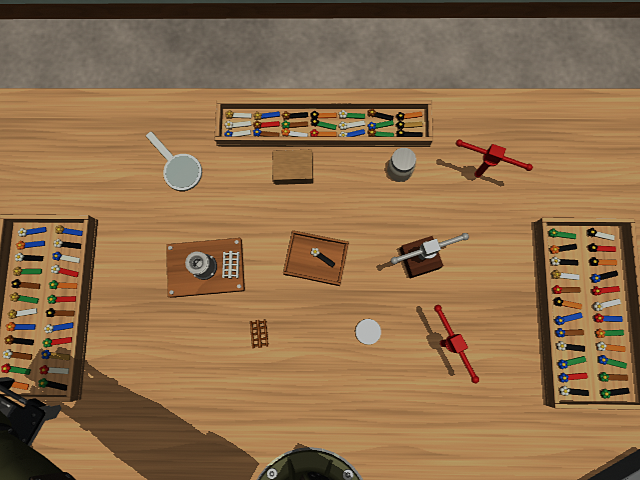

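View pics/side0.png

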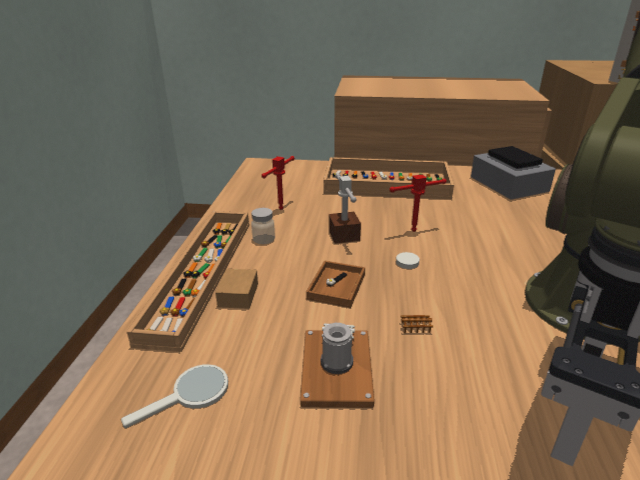

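View pics/wrist0.png

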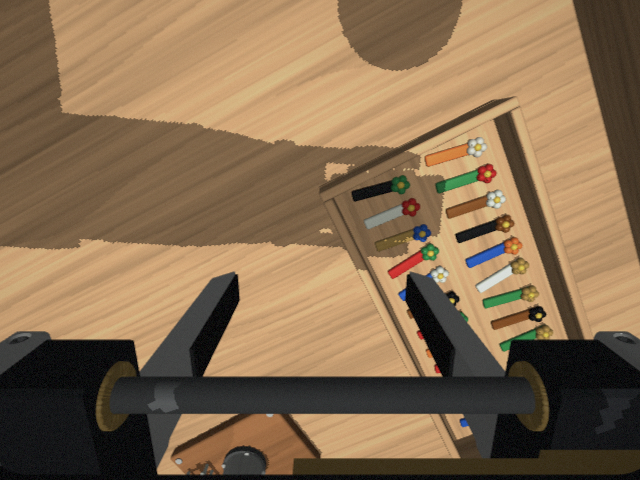

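Three things have the post's shape in the top view: red at (494,155), red at (459,343), and steel/aluminium at (430,248). Only the last is steel with an aluminium head and stands in the dark block. I'll confirm it in enlarged crops.

```bash
python3 - <<'E'
import cv2,numpy as np
t=cv2.imread('pics/top0.png');s=cv2.imread('pics/side0.png')
a=cv2.resize(t[220:290,370:480],None,fx=5,fy=5,interpolation=2)
b=cv2.resize(t[230:305,155:255],None,fx=5,fy=5,interpolation=2)
c=cv2.resize(s[165:250,310:380],None,fx=6,fy=6,interpolation=2)
d=cv2.resize(s[315:410,295:380],None,fx=5,fy=5,interpolation=2)
for n,i in zip('abcd',(a,b,c,d)): print(i.shape)
def pad(x,h,w): return cv2.copyMakeBorder(x,0,h-x.shape[0],0,w-x.shape[1],0)
cv2.imwrite('pics/cropA.png',pad(a,380,560)); cv2.imwrite('pics/cropB.png',b)
cv2.imwrite('pics/cropCD.png',np.hstack([pad(c,510,420)[:, :370],pad(d,510,430)]))
E
```

```text
(350, 550, 3)
(375, 500, 3)
(510, 420, 3)
(475, 425, 3)
```

View pics/cropA.png

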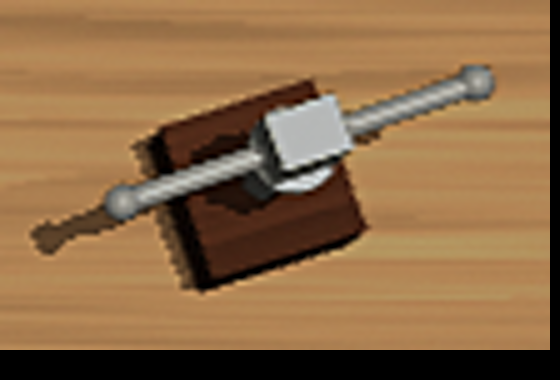

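View pics/cropB.png

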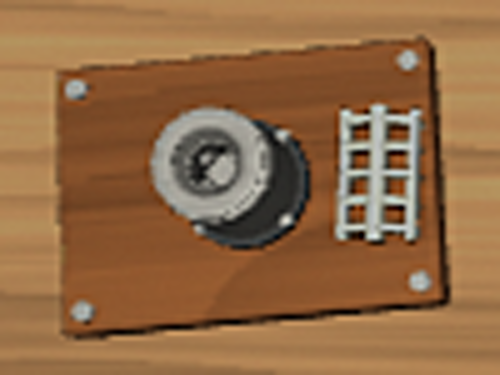

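View pics/cropCD.png

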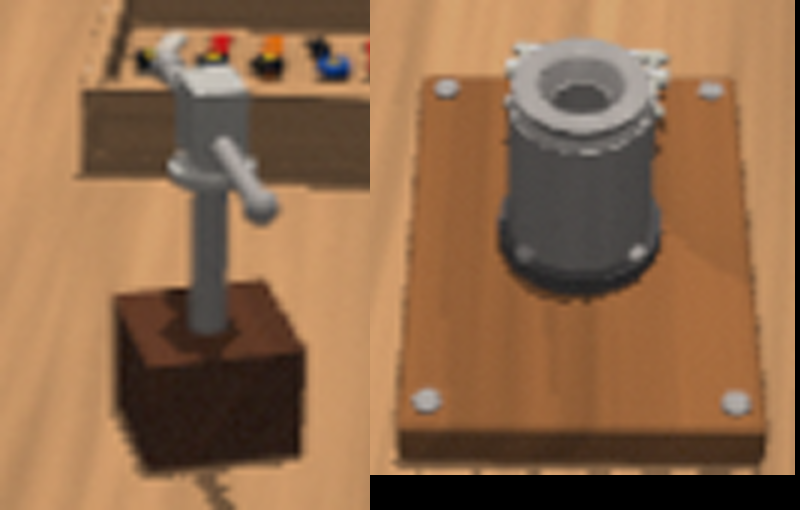

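```bash
python3 - <<'E'
from h import *
import pickle
np.set_printoptions(precision=4,suppress=True)
d=pickle.load(open('c0.pkl','rb')); t=d['top'];s=d['side']
A=lambda x,y:(x/5+370-.4,y/5+220-.4); B=lambda x,y:(x/5+155-.4,y/5+230-.4)
C=lambda x,y:(x/6+310-.4,y/6+165-.4); D=lambda x,y:((x-370)/5+295-.4,y/5+315-.4)
print('hubtop',onz(t,*A(309,131),.166),'side',onz(s,*C(211,82),.166))
b1=onz(t,*A(122,202),.141);b2=onz(t,*A(478,82),.141)
print('balls',b1,b2,(b1+b2)/2,np.linalg.norm(b1-b2),'bar dir',np.degrees(np.arctan2(*(b1-b2)[[1,0]])))
print('side balls',onz(s,*C(261,206),.141),onz(s,*C(168,48),.141))
print('tri ball',tri(t,A(122,202),s,C(261,206)),tri(t,A(478,82),s,C(168,48)))
print('mouth',onz(t,*B(211,165),.088),'side',onz(s,*D(581,86),.088),tri(t,B(211,165),s,D(581,86)))
cs=[onz(t,*B(*p),.018) for p in [(58,72),(430,40),(448,303),(64,337)]]
cs=np.array(cs);print(cs,cs.mean(0))
for i in range(4):
    e=cs[(i+1)%4]-cs[i];print(np.linalg.norm(e),np.degrees(np.arctan2(e[1],e[0])))
ws=[(77,89),(407,60),(420,280),(82,311)]
cs=np.array([onz(t,*B(*p),.019) for p in ws]);print(cs.mean(0))
for i in range(4):
    e=cs[(i+1)%4]-cs[i];print(np.linalg.norm(e),np.degrees(np.arctan2(e[1],e[0])))
ws=[(446,88),(711,90),(736,402),(427,400)]
cs=np.array([onz(s,*D(*p),.019) for p in ws]);print('side',cs.mean(0))
for i in range(4):
    e=cs[(i+1)%4]-cs[i];print(np.linalg.norm(e),np.degrees(np.arctan2(e[1],e[0])))
rs=[(162,130),(315,80),(367,228),(205,290)]
cs=np.array([onz(t,*A(*p),.052) for p in rs]);print('rest',cs.mean(0))
o=ctrl.get_obs(); R=Ro.from_euler('xyz',o['eef_rot']).as_matrix();print(R)
E
```

```text
hubtop [ 0.5337 -0.2382  0.166 ] side [ 0.5331 -0.233   0.166 ]
balls [ 0.509  -0.1678  0.141 ] [ 0.5587 -0.3106  0.141 ] [ 0.5338 -0.2392  0.141 ] 0.15121851105158599 bar dir 109.17203810445137
side balls [ 0.5078 -0.1682  0.141 ] [ 0.5594 -0.3303  0.141 ]
tri ball (array([ 0.5084, -0.1678,  0.1413]), np.float64(0.0011914236745135586)) (array([ 0.5572, -0.3085,  0.1497]), np.float64(0.0006307075745621187))
mouth [0.5083 0.2401 0.088 ] side [0.5086 0.2452 0.088 ] (array([0.5089, 0.241 , 0.0843]), np.float64(0.00011126755307648536))
[[0.5602 0.3302 0.018 ]
 [0.576  0.1626 0.018 ]
 [0.4578 0.1498 0.018 ]
 [0.4412 0.3194 0.018 ]] [0.5088 0.2405 0.018 ]
0.16828934920279398 -84.59069726082629
0.11895367412003 -173.79235893018122
0.17040829994967502 95.57082993754722
0.11942342767331449 5.188190380514178
[0.5098 0.2419 0.019 ]
0.14897371355305167 -84.48173835963807
0.09938759712186276 -174.21485802075682
0.15016074436438015 95.7504753821699
0.09999771562505805 5.1040816210401525
side [0.5085 0.243  0.019 ]
0.1004008007906943 -174.3742830749518
0.1496645526280345 95.53069298142212
0.0998789525887705 5.820188406766212
0.15000360268452345 -84.26954584229446
rest [ 0.532 -0.238  0.052]
[[-0.0004  0.4465  0.8948]
 [-0.0007  0.8948 -0.4465]
 [-1.     -0.0008 -0.0001]]
```

The crop at (431,246) shows the steel post with its aluminium head in the dark block, so that is the target. Measured: hub at about (0.5335, -0.2385), bar at 109°, mouth at about (0.509, 0.2415), plinth long side at about 95.4°. The spans match the given sizes (bar 151 mm, slab 119 x 169 mm).

play_rows(
  deltas=[
    [[-7,-26,29,0,0,0,94],[-7,-26,29,0,0,0,94],[-7,-26,29,0,0,0,94],[-7,-26,29,0,0,0,94],[-7,-26,29,0,0,0,94],[0,-26,29,0,0,0,60],[0,-26,29,0,0,0,60],[0,-26,29,0,0,0,60],[0,-26,29,0,0,0,60],[0,-26,29,0,0,0,60]],
  ],
  grip_force=30,
)

```text
time_s: 1.15
ee_pos: [0.3892, 0.1285, 0.2405]
eef_rot: [0.781, 1.571, 0.318]
force: [0.8, 0.1, 0.0]
grip_width: 0.0605
```

play_rows(
  deltas=[
    [[0,-26,29,0,0,0,60],[0,-26,29,0,0,0,60],[0,-26,29,0,0,0,60],[0,-26,29,0,0,0,60],[0,-26,29,0,0,0,60],[0,-26,29,0,0,0,60],[0,-26,29,0,0,0,60],[0,-26,29,0,0,0,60],[0,0,0,0,0,0,60],[0,0,0,0,0,0,60]],
  ],
)

```text
time_s: 2.15
ee_pos: [0.5035, -0.1599, 0.2398]
eef_rot: [3.097, 1.57, 2.633]
force: [0.4, 0.3, -0.0]
grip_width: 0.0597
```

play_rows(
  deltas=[
    [[0,-26,29,0.13,0,0,60],[0,0,0,0.13,0,0,60],[0,0,0,0.13,0,0,60],[0,0,0,0.13,0,0,60],[0,0,0,0.13,0,0,60],[0,0,0,0.12,0,0,60],[0,0,0,0,0,0,60],[0,0,0,0,0,0,60]],
  ],
)

```text
time_s: 2.95
ee_pos: [0.518, -0.1951, 0.2407]
eef_rot: [1.084, 1.571, -0.144]
force: [0.1, -0.6, 0.1]
grip_width: 0.0599
```

```bash
cat >> h.py <<'E'
def go(target,yaw_y):
    "deltas in tool axes (mm) to TCP target, and turn about tool axes for pointing down with tool y at yaw_y deg"
    o=ctrl.get_obs();R=Ro.from_euler('xyz',o['eef_rot']).as_matrix()
    a=np.radians(yaw_y);y=np.array([np.cos(a),np.sin(a),0]);x=np.array([0,0,-1.]);G=np.c_[x,y,np.cross(x,y)]
    print('t',o['time_s'],'pos',o['ee_pos'],'yawy',np.degrees(np.arctan2(R[1,1],R[0,1])),'xax',R[:,0],'F',o['force'],'w',o['grip_width'],'q',o['qpos'])
    print('delta tool mm',R.T@(np.array(target)-o['ee_pos'])*1e3,'rotvec',Ro.from_matrix(R.T@G).as_rotvec())
    return R
E
python3 - <<'E'
from h import *
np.set_printoptions(precision=4,suppress=True)
go([.5335,-.2385,.24],19.2)
c=cam('wrist','w1'); t=cam('top','t1')
print(proj(c,[[.5335,-.2385,.166],[.509,-.1678,.141],[.5585,-.31,.141]]))
E
```

```text
t 2.95 pos [ 0.518  -0.1951  0.2407] yawy 19.62438636323044 xax [ 0.0002 -0.     -1.    ] F [ 0.1184 -0.6062  0.0557] w 0.059946633856972596 q [-0.4264  0.2829  1.4607  0.0001  1.3978 -0.7689]
delta tool mm [ 0.6657  0.0301 46.1161] rotvec [ 0.0074  0.0001 -0.0002]
[[320.6664 299.5789]
 [321.359  201.7547]
 [320.4258 360.4919]]
```

View pics/w1.png

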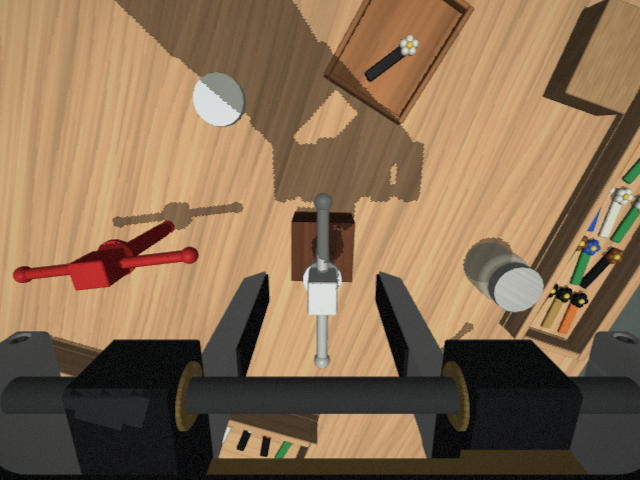

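The wrist view shows the post squarely between the fingers: balls at (323,201) and (321,362), head at (322,296). That is 1–2 px right of the prediction, so I'll shift about 1 mm in +y.

play_rows(
  deltas=[
    [[0,0.5,23,0.007,0,0,60],[0,0.5,23,0,0,0,60],[0,0,0,0,0,0,60],[0,0,0,0,0,0,60],[20,0,0,0,0,0,60],[20,0,0,0,0,0,60],[0,0,0,0,0,0,60],[0,0,0,0,0,0,60]],
  ],
)

```text
time_s: 3.85
ee_pos: [0.5341, -0.2384, 0.2012]
eef_rot: [1.13, 1.571, -0.109]
force: [0.9, -0.1, 0.7]
grip_width: 0.0598
```

```bash
python3 - <<'E'
from h import *
np.set_printoptions(precision=4,suppress=True)
go([.5335,-.2385,.131],19.2)
c=cam('wrist','w2'); s=cam('side','s2')
print(proj(c,[[.5335,-.2385,.166],[.509,-.1678,.141],[.5585,-.31,.141]]))
E
```

```text
t 3.85 pos [ 0.5341 -0.2384  0.2012] yawy 19.022265710351487 xax [ 0.0002 -0.     -1.    ] F [ 0.9459 -0.1322  0.7311] w 0.05984307766055734 q [-0.4825  0.3811  1.4228  0.0001  1.3376 -0.8145]
delta tool mm [70.1744 -0.6052 -0.1542] rotvec [-0.0031  0.0001 -0.0001]
[[319.3724 263.6715]
 [319.0419 144.5657]
 [320.3153 341.9308]]
```

View pics/w2.png

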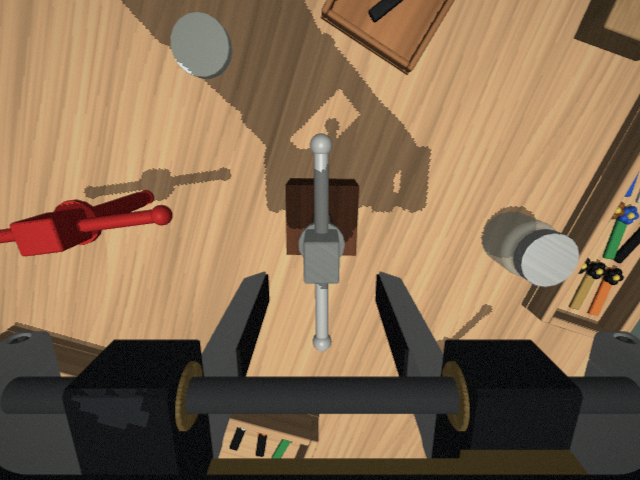

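View pics/s2.png

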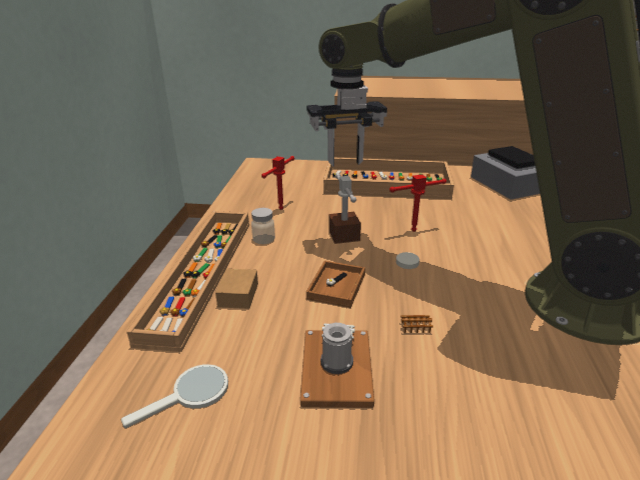

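Wrist view: the post is centred between the fingers (pads at 268 and 377, post at 321) and the balls are within 2 px of prediction. Descending, then closing.

play_rows(
  deltas=[
    [[20,0,0,0,0,0,60],[20,0,0,0,0,0,60],[15,0,0,0,0,0,60],[10,0,0,0,0,0,60],[4,0,0,0,0,0,60],[0,0,0,0,0,0,60],[0,0,0,0,0,0,60]],
  ],
)

```text
time_s: 4.65
ee_pos: [0.5345, -0.2392, 0.1324]
eef_rot: [0.736, 1.569, -0.504]
force: [0.4, 0.6, -0.3]
grip_width: 0.0601
```

play_rows(
  deltas=[
    [[0,0,0,0,0,0,40],[0,0,0,0,0,0,30],[0,0,0,0,0,0,25],[0,0,0,0,0,0,15],[0,0,0,0,0,0,15],[0,0,0,0,0,0,15],[0,0,0,0,0,0,15]],
  ],
  grip_force=50,
)

```text
time_s: 5.35
ee_pos: [0.5341, -0.239, 0.1315]
eef_rot: [0.227, 1.571, -1.013]
force: [-0.5, -0.0, 0.6]
grip_width: 0.0234
```

```bash
python3 - <<'E'
from h import *
np.set_printoptions(precision=4,suppress=True)
go([.5335,-.2385,.260],19.2)
c=cam('wrist','w3'); s=cam('side','s3')
E
```

```text
t 5.35 pos [ 0.5341 -0.239   0.1315] yawy 18.962737883809826 xax [ 0. -0. -1.] F [-0.47   -0.0445  0.6029] w 0.023434828687617506 q [-0.4834  0.4449  1.5009 -0.      1.1957 -0.8144]
delta tool mm [-128.5013   -0.3719   -0.7005] rotvec [-0.0041  0.     -0.    ]
```

View pics/w3.png

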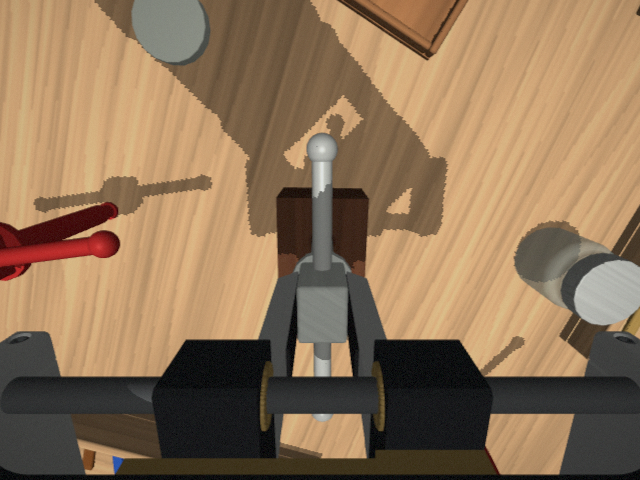

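Gripped: the head sits between the pads at (322,300), opening 23.4 mm against the head's 24 mm. Lifting straight up.

play_rows(
  deltas=[
    [[-5,0,0,0,0,0,15],[-10,0,0,0,0,0,15],[-20,0,0,0,0,0,15],[-25,0,0,0,0,0,15],[-25,0,0,0,0,0,15],[-25,0,0,0,0,0,15],[-15,0,0,0,0,0,15],[-5,0,0,0,0,0,15],[0,0,0,0,0,0,15],[0,0,0,0,0,0,15]],
  ],
)

```text
time_s: 6.45
ee_pos: [0.5338, -0.2389, 0.2606]
eef_rot: [-2.385, 1.57, 2.659]
force: [1.1, 0.4, -3.1]
grip_width: 0.0235
```

```bash
python3 - <<'E'
from h import *
np.set_printoptions(precision=4,suppress=True)
go([.5087,.2415,.260],5.4)
s=cam('side','s4');t=cam('top','t4')
print('foot pred side',proj(s,[[.5341,-.239,.133],[.5341,-.239,.275]]))
E
```

```text
t 6.45 pos [ 0.5338 -0.2389  0.2606] yawy 18.965633647259644 xax [-0.0011  0.0006 -1.    ] F [ 1.1431  0.3696 -3.0648] w 0.02353272419496665 q [-0.4834  0.3454  1.3339 -0.      1.4636 -0.8144]
delta tool mm [   0.9062  132.348  -462.4822] rotvec [ 0.2368 -0.0008  0.001 ]
foot pred side [[344.314  189.4868]
 [345.3996 134.5852]]
```

View pics/s4.png

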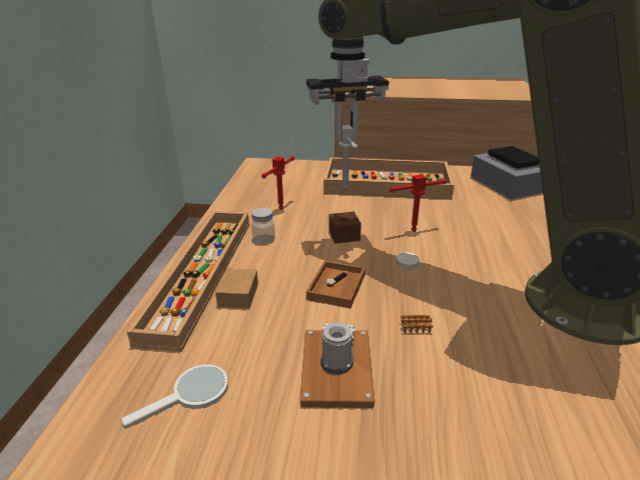

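The post hangs clear of the block, foot at about (345,189). Carrying it to the plinth.

play_rows(
  deltas=[
    [[0,4,-14,0,0,0,15],[0,8,-28,0,0,0,15],[0,10,-35,0,0,0,15],[0,10,-35,0,0,0,15],[0,10,-35,0,0,0,15],[0,10,-35,0,0,0,15],[0,10,-35,0,0,0,15],[0,10,-35,0,0,0,15],[0,10,-35,0,0,0,15],[0,10,-35,0,0,0,15]],
  ],
)

```text
time_s: 7.55
ee_pos: [0.5155, 0.0976, 0.2613]
eef_rot: [-2.179, 1.57, 2.864]
force: [0.2, -0.2, -0.6]
grip_width: 0.0236
```

play_rows(
  deltas=[
    [[0,10,-35,0,0,0,15],[0,10,-35,0,0,0,15],[0,10,-35,0,0,0,15],[0,6,-21,0,0,0,15],[0,4,-14,0,0,0,15],[0,0,0,0.08,0,0,15],[0,0,0,0.08,0,0,15],[0,0,0,0.077,0,0,15],[0,0,0,0,0,0,15],[0,0,0,0,0,0,15]],
  ],
)

```text
time_s: 8.55
ee_pos: [0.5086, 0.2407, 0.2614]
eef_rot: [-1.115, 1.571, -2.59]
force: [-0.2, 0.1, -1.3]
grip_width: 0.0238
```

```bash
python3 - <<'E'
from h import *
np.set_printoptions(precision=4,suppress=True)
R=go([.5087,.2415,.260],5.4)
s=cam('side','s5');t=cam('top','t5');w=cam('wrist','w5')
p=ctrl.get_obs()['ee_pos']
f=[p+[0,0,.0175-.142],p+[0,0,.0175]]
print('foot/hub pred side',proj(s,f),'top',proj(t,f))
import pickle;pickle.dump(dict(side=s,top=t,wrist=w,p=p,R=R),open('c5.pkl','wb'))
I=[cv2.resize(s['img'][215:415,270:410,::-1],None,fx=3,fy=3,interpolation=2)]
cv2.imwrite('pics/s5c.png',I[0]); cv2.imwrite('pics/t5c.png',cv2.resize(t['img'][170:320,110:300,::-1],None,fx=4,fy=4,interpolation=2))
E
```

```text
t 8.55 pos [0.5086 0.2407 0.2614] yawy 5.502082055869266 xax [-0.0001 -0.0001 -1.    ] F [-0.2262  0.0559 -1.2683] w 0.02381651050274244 q [ 0.377   0.2927  1.4007 -0.      1.4483  0.281 ]
delta tool mm [ 1.3846  0.1736 -0.7587] rotvec [0.0018 0.0001 0.0001]
foot/hub pred side [[337.2862 306.9975]
 [338.3079 230.9713]] top [[190.2948 258.8634]
 [168.7729 246.5386]]
```

View pics/s5c.png

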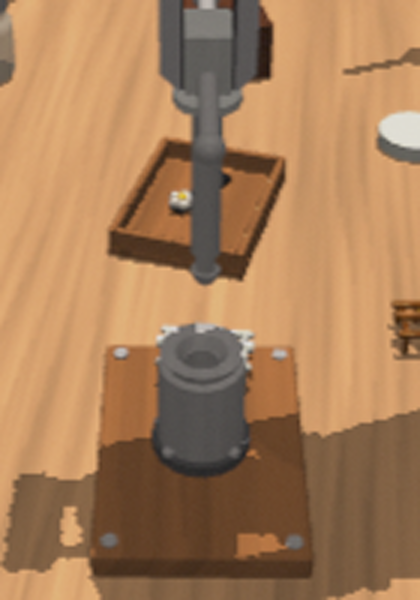

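View pics/t5c.png

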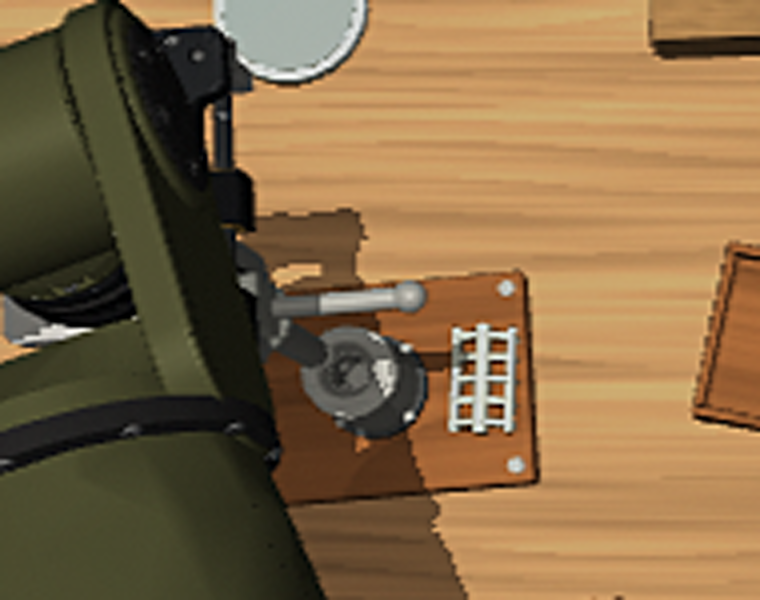

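View pics/w5.png

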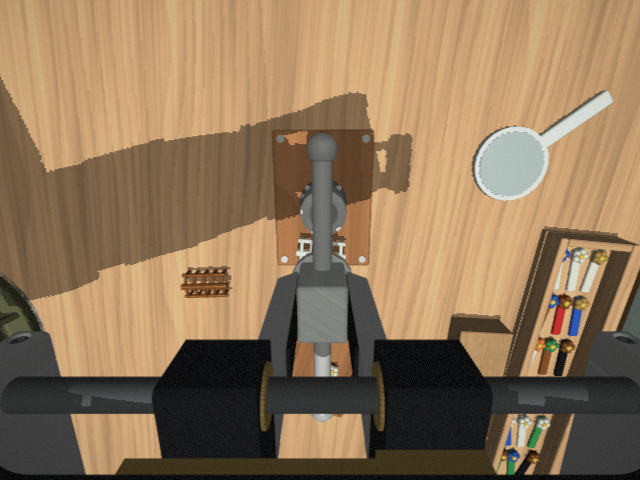

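Side view: foot at about (338,306) and rim centre at about (337.5,333). Top view: foot at about (190,258). Both agree with the arm-frame prediction within 1 px. The bar runs parallel to the plinth's long side. Lowering to the funnel.

play_rows(
  deltas=[
    [[0,0,-0.8,0,0,0,15],[10,0,0,0,0,0,15],[15,0,0,0,0,0,15],[12,0,0,0,0,0,15],[7,0,0,0,0,0,15],[4,0,0,0,0,0,15],[0,0,0,0,0,0,15],[0,0,0,0,0,0,15]],
  ],
)

```text
time_s: 9.5
ee_pos: [0.5089, 0.2417, 0.2139]
eef_rot: [1.882, 1.57, 0.405]
force: [0.6, 0.3, -1.0]
grip_width: 0.0235
```

```bash
python3 - <<'E'
from h import *
np.set_printoptions(precision=4,suppress=True)
R=go([.5087,.2415,.2095],5.4)
s=cam('side','s6');w=cam('wrist','w6');t=cam('top','t6')
A=cv2.resize(s['img'][280:400,290:390,::-1],None,fx=5,fy=5,interpolation=2)[:600]
cv2.imwrite('pics/s6c.png',A)
cv2.imwrite('pics/t6c.png',cv2.resize(t['img'][210:310,150:260,::-1],None,fx=6,fy=6,interpolation=2))
print(proj(s,[.5087,.2415,.088]),proj(t,[.5087,.2415,.088]))
E
```

```text
t 9.5 pos [0.5089 0.2417 0.2139] yawy 5.386141192813087 xax [ 0.0006  0.0003 -1.    ] F [ 0.6127  0.2551 -1.0311] w 0.023504966235009417 q [0.3784 0.323  1.4711 0.     1.3469 0.2843]
delta tool mm [ 4.3843 -0.1875  0.1524] rotvec [-0.0002 -0.0002 -0.0006]
[[336.9453 330.326 ]] [[196.1276 262.4097]]
```

View pics/s6c.png

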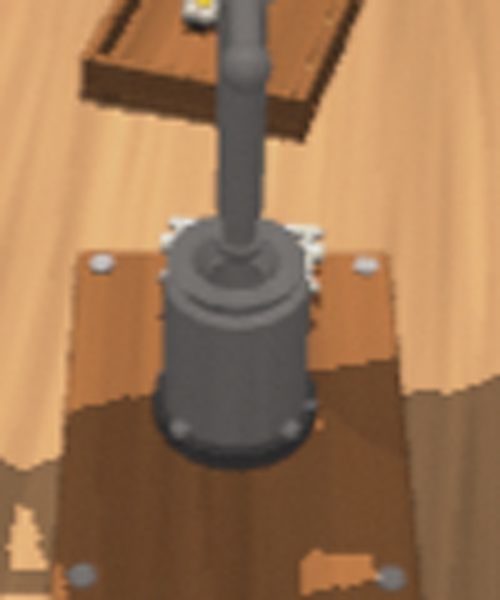

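View pics/t6c.png

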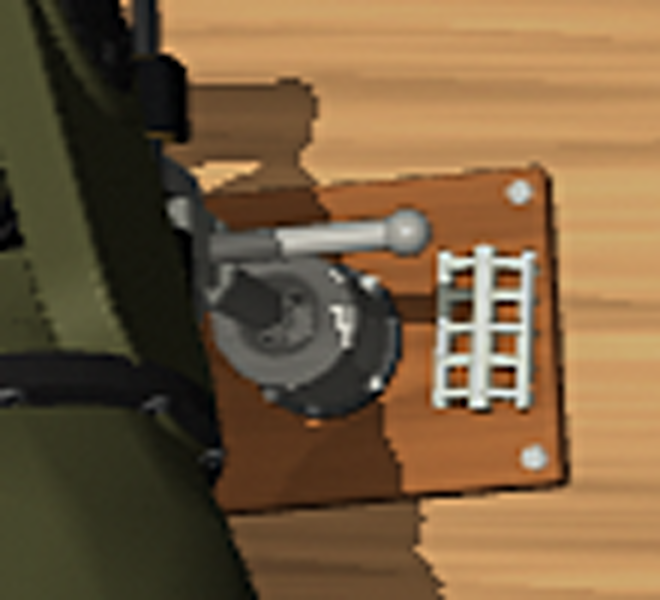

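Foot tip at crop (240,250) and rim centre at about (236.5,256): aligned within about 1 mm. Nudging +0.7 mm and entering the bore slowly.

play_rows(
  deltas=[
    [[0,0.7,0,0,0,0,15],[2,0,0,0,0,0,15],[3,0,0,0,0,0,15],[3,0,0,0,0,0,15],[2,0,0,0,0,0,15],[0,0,0,0,0,0,15],[0,0,0,0,0,0,15]],
  ],
)

```text
time_s: 10.35
ee_pos: [0.5094, 0.2417, 0.2034]
eef_rot: [-0.174, 1.571, -1.651]
force: [0.6, 0.1, -1.3]
grip_width: 0.0235
```

play_rows(
  deltas=[
    [[2,0,0,0,0,0,15],[2,0,0,0,0,0,15],[2,0,0,0,0,0,15],[1,0,0,0,0,0,15],[0,0,0,0,0,0,15],[0,0,0,0,0,0,15]],
  ],
)

```text
time_s: 10.95
ee_pos: [0.5094, 0.2417, 0.1965]
eef_rot: [0.553, 1.571, -0.924]
force: [-0.3, -0.5, -1.5]
grip_width: 0.0238
```

```bash
python3 - <<'E'
from h import *
np.set_printoptions(precision=4,suppress=True)
R=go([.5087,.2415,.2095],5.4)
o=ctrl.get_obs();print(o['moment'],o['grip_width'])
E
```

```text
t 10.95 pos [0.5094 0.2417 0.1965] yawy 5.385751780241148 xax [ 0. -0. -1.] F [-0.3181 -0.5359 -1.5376] w 0.0237529096409585 q [ 0.378   0.3379  1.4923 -0.      1.3114  0.284 ]
delta tool mm [-13.0299  -0.73     0.1017] rotvec [-0.0002  0.     -0.    ]
[-0.0207  0.0689 -0.027 ] 0.0237529096409585
```

The foot is 16 mm below the mouth and inside the bore with no side force. Advancing in small steps and watching the force.

play_rows(
  deltas=[
    [[1,0,0,0,0,0,15],[1,0,0,0,0,0,15],[1,0,0,0,0,0,15],[1,0,0,0,0,0,15],[1,0,0,0,0,0,15],[1,0,0,0,0,0,15],[0,0,0,0,0,0,15]],
  ],
  grip_force=60,
)

```text
time_s: 11.65
ee_pos: [0.5093, 0.2417, 0.1903]
eef_rot: [-1.23, 1.571, -2.706]
force: [0.6, 0.1, -0.6]
grip_width: 0.0235
```

play_rows(
  deltas=[
    [[1,0,0,0,0,0,15],[1,0,0,0,0,0,15],[1,0,0,0,0,0,15],[0,0,0,0,0,0,15]],
  ],
)

```text
time_s: 12.05
ee_pos: [0.5095, 0.2416, 0.1874]
eef_rot: [1.324, 1.571, -0.153]
force: [0.9, 0.4, -1.4]
grip_width: 0.0236
```

play_rows(
  deltas=[
    [[1,0,0,0,0,0,15],[1,0,0,0,0,0,15],[1,0,0,0,0,0,15],[0,0,0,0,0,0,15]],
  ],
)

```text
time_s: 12.45
ee_pos: [0.5098, 0.2418, 0.1854]
eef_rot: [1.78, 1.569, 0.303]
force: [0.7, -0.9, 7.9]
grip_width: 0.0235
```

play_rows(
  deltas=[
    [[0.5,0,0,0,0,0,15],[0.5,0,0,0,0,0,15],[0,0,0,0,0,0,15]],
  ],
)

```text
time_s: 12.75
ee_pos: [0.5099, 0.2418, 0.1847]
eef_rot: [1.826, 1.569, 0.349]
force: [-0.4, -0.2, 9.0]
grip_width: 0.0235
```

play_rows(
  deltas=[
    [[0.5,0,0,0,0,0,15],[0.5,0,0,0,0,0,15],[0,0,0,0,0,0,15]],
  ],
)

```text
time_s: 13.05
ee_pos: [0.5099, 0.2419, 0.1837]
eef_rot: [1.85, 1.568, 0.373]
force: [0.1, 0.7, 7.9]
grip_width: 0.0234
```

play_rows(
  deltas=[
    [[0.5,0,0,0,0,0,15],[0.5,0,0,0,0,0,15],[0.5,0,0,0,0,0,15],[0.5,0,0,0,0,0,15],[0,0,0,0,0,0,15]],
  ],
)

```text
time_s: 13.55
ee_pos: [0.5098, 0.2418, 0.1813]
eef_rot: [1.797, 1.569, 0.321]
force: [0.9, -0.3, 4.8]
grip_width: 0.0239
```

```bash
python3 - <<'E'
from h import *
np.set_printoptions(precision=4,suppress=True)
R=go([.5087,.2415,.172],5.4)
s=cam('side','s7');w=cam('wrist','w7')
cv2.imwrite('pics/s7c.png',cv2.resize(s['img'][210:390,280:400,::-1],None,fx=3,fy=3,interpolation=2))
E
```

```text
t 13.55 pos [0.5098 0.2418 0.1813] yawy 5.385430918965548 xax [ 0.0018  0.0006 -1.    ] F [ 0.9271 -0.3042  4.776 ] w 0.023879106014575574 q [ 0.378   0.3505  1.5115 -0.0001  1.2777  0.284 ]
delta tool mm [ 9.3365 -1.1788  0.1916] rotvec [-0.0003 -0.0004 -0.0018]
```

View pics/s7c.png

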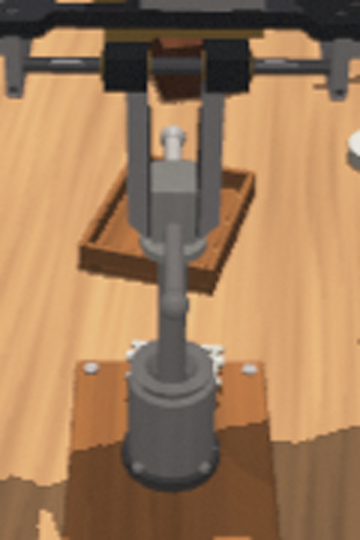

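View pics/w7.png

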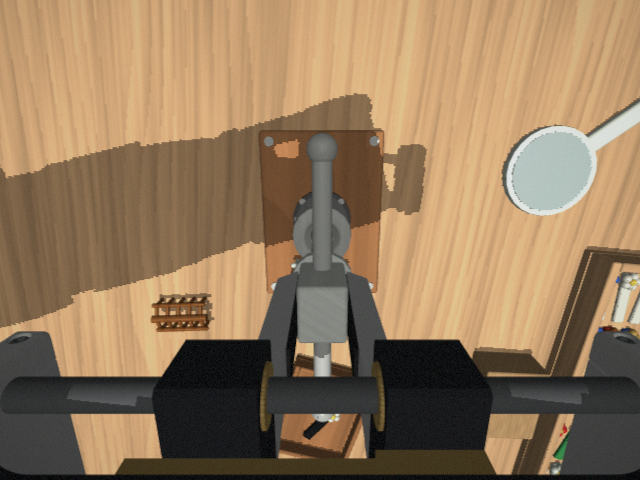

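No slip visible: the ball is at (322,148) and the head is unchanged in the wrist view. The force has fallen past a peak. Continuing.

play_rows(
  deltas=[
    [[0.5,0,0,0,0,0,15],[0.5,0,0,0,0,0,15],[0.5,0,0,0,0,0,15],[0.5,0,0,0,0,0,15],[0,0,0,0,0,0,15]],
  ],
)

```text
time_s: 14.15
ee_pos: [0.5098, 0.2418, 0.179]
eef_rot: [1.799, 1.569, 0.322]
force: [2.3, -0.1, 2.9]
grip_width: 0.0239
```

play_rows(
  deltas=[
    [[0.5,0,0,0,0,0,15],[0.5,0,0,0,0,0,15],[0.5,0,0,0,0,0,15],[0.5,0,0,0,0,0,15],[0,0,0,0,0,0,15]],
  ],
)

```text
time_s: 14.65
ee_pos: [0.5094, 0.2416, 0.1762]
eef_rot: [-1.123, 1.571, -2.599]
force: [3.3, 0.7, -1.3]
grip_width: 0.0237
```

play_rows(
  deltas=[
    [[0.5,0,0,0,0,0,15],[0.5,0,0,0,0,0,15],[0,0,0,0,0,0,15]],
  ],
)

```text
time_s: 14.95
ee_pos: [0.5094, 0.2417, 0.1756]
eef_rot: [1.777, 1.571, 0.301]
force: [1.2, -0.4, 1.9]
grip_width: 0.0236
```

play_rows(
  deltas=[
    [[0.3,0,0,0,0,0,15],[0.3,0,0,0,0,0,15],[0,0,0,0,0,0,15]],
  ],
)

```text
time_s: 15.25
ee_pos: [0.5094, 0.2417, 0.1749]
eef_rot: [1.804, 1.571, 0.327]
force: [2.9, -0.5, 3.6]
grip_width: 0.0239
```

play_rows(
  deltas=[
    [[0.3,0,0,0,0,0,15],[0.3,0,0,0,0,0,15],[0,0,0,0,0,0,15]],
  ],
)

```text
time_s: 15.55
ee_pos: [0.5095, 0.2417, 0.1742]
eef_rot: [1.727, 1.571, 0.25]
force: [1.8, -0.4, 3.8]
grip_width: 0.0237
```

play_rows(
  deltas=[
    [[0.3,0,0,0,0,0,15],[0.3,0,0,0,0,0,15],[0,0,0,0,0,0,15]],
  ],
)

```text
time_s: 15.85
ee_pos: [0.5094, 0.2417, 0.1736]
eef_rot: [0.626, 1.571, -0.851]
force: [2.4, -0.5, 3.3]
grip_width: 0.0235
```

play_rows(
  deltas=[
    [[0.3,0,0,0,0,0,15],[0.3,0,0,0,0,0,15],[0,0,0,0,0,0,15]],
  ],
)

```text
time_s: 16.15
ee_pos: [0.5094, 0.2417, 0.173]
eef_rot: [1.071, 1.571, -0.405]
force: [2.4, -0.8, 2.5]
grip_width: 0.0237
```

play_rows(
  deltas=[
    [[0.3,0,0,0,0,0,15],[0,0,0,0,0,0,15]],
  ],
)

```text
time_s: 16.35
ee_pos: [0.5094, 0.2417, 0.1727]
eef_rot: [3.106, 1.571, 1.629]
force: [3.4, -0.6, 3.6]
grip_width: 0.0233
```

play_rows(
  deltas=[
    [[0.3,0.4,0,0,0,0,15],[0.3,0,0,0,0,0,15],[0,0,0,0,0,0,15]],
  ],
)

```text
time_s: 16.65
ee_pos: [0.5096, 0.2417, 0.1724]
eef_rot: [-1.66, 1.57, -3.137]
force: [-0.4, 0.0, 7.3]
grip_width: 0.0235
```

play_rows(
  deltas=[
    [[0.3,0,0,0,0,0,15],[0,0,0,0,0,0,15],[0,0,0,0,0,0,15]],
  ],
)

```text
time_s: 16.95
ee_pos: [0.5097, 0.2417, 0.1723]
eef_rot: [-2.508, 1.571, 2.298]
force: [-0.4, -0.7, 8.7]
grip_width: 0.0235
```

play_rows(
  deltas=[
    [[0.3,0,0,0,0,0,15],[0,0,0,0,0,0,15],[0,0,0,0,0,0,15]],
  ],
)

```text
time_s: 17.25
ee_pos: [0.5097, 0.2417, 0.1723]
eef_rot: [2.615, 1.571, 1.138]
force: [-0.8, -1.2, 10.9]
grip_width: 0.0234
```

Hard seat reached: TCP z holds at 0.1723 while the force rises. Building up to about 18 N and holding.

play_rows(
  deltas=[
    [[0.4,0,0,0,0,0,15],[0,0,0,0,0,0,15],[0,0,0,0,0,0,15]],
  ],
)

```text
time_s: 17.55
ee_pos: [0.5097, 0.2418, 0.1722]
eef_rot: [2.247, 1.57, 0.771]
force: [-1.8, -1.3, 14.4]
grip_width: 0.0238
```

play_rows(
  deltas=[
    [[0.3,0,0,0,0,0,15],[0,0,0,0,0,0,15],[0,0,0,0,0,0,15]],
  ],
)

```text
time_s: 17.85
ee_pos: [0.5098, 0.2418, 0.1721]
eef_rot: [2.142, 1.57, 0.665]
force: [-1.3, -1.7, 16.1]
grip_width: 0.0238
```

play_rows(
  deltas=[
    [[0.15,0,0,0,0,0,15],[0,0,0,0,0,0,15],[0,0,0,0,0,0,15],[0,0,0,0,0,0,15]],
  ],
)

```text
time_s: 18.25
ee_pos: [0.5098, 0.2418, 0.1721]
eef_rot: [2.087, 1.57, 0.61]
force: [-2.9, -1.2, 17.8]
grip_width: 0.0238
```

play_rows(
  deltas=[
    [[0,0,0,0,0,0,15],[0,0,0,0,0,0,15],[0,0,0,0,0,0,15],[0,0,0,0,0,0,15],[0,0,0,0,0,0,15]],
  ],
)

```text
time_s: 18.75
ee_pos: [0.5098, 0.2418, 0.1721]
eef_rot: [2.047, 1.57, 0.57]
force: [-2.3, -1.3, 17.3]
grip_width: 0.0238
```

```bash
python3 - <<'E'
from h import *
np.set_printoptions(precision=4,suppress=True)
R=go([.5097,.2418,.1722],5.4)
w=cam('wrist','w8');s=cam('side','s8')
for i in range(4): cam('side'); print(ctrl.get_obs()['force'])
cv2.imwrite('pics/s8c.png',cv2.resize(s['img'][210:390,280:400,::-1],None,fx=3,fy=3,interpolation=2))
E
```

```text
t 18.75 pos [0.5098 0.2418 0.1721] yawy 5.389772369911396 xax [ 0.0007  0.0004 -1.    ] F [-2.3275 -1.3306 17.3047] w 0.023793444235527636 q [0.3779 0.3594 1.5217 0.0002 1.2597 0.2838]
delta tool mm [-0.1212 -0.0692  0.0058] rotvec [-0.0002 -0.0004 -0.0007]
[-2.1815 -1.2874 16.2884]
[-2.0523 -1.1363 16.6208]
[-2.7093 -2.1556 16.7361]
[-2.1632 -1.3702 17.2988]
```

View pics/w8.png

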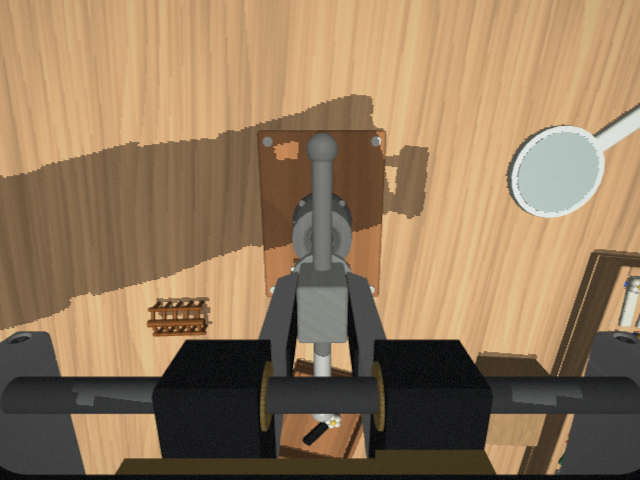

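play_rows(
  deltas=[
    [[0.1,0,0,0,0,0,15],[0,0,0,0,0,0,15],[0,0,0,0,0,0,15],[0,0,0,0,0,0,15],[0,0,0,0,0,0,15],[0,0,0,0,0,0,15],[0,0,0,0,0,0,15],[0,0,0,0,0,0,15]],
  ],
)

```text
time_s: 19.85
ee_pos: [0.5098, 0.2418, 0.172]
eef_rot: [2.073, 1.57, 0.596]
force: [-2.4, -1.7, 17.2]
grip_width: 0.0238
```

play_rows(
  deltas=[
    [[-0.5,0,0,0,0,0,15],[-0.5,0,0,0,0,0,15],[-0.5,0,0,0,0,0,15],[-0.5,0,0,0,0,0,15],[-0.5,0,0,0,0,0,15],[0,0,0,0,0,0,15],[0,0,0,0,0,0,15]],
  ],
)

```text
time_s: 20.55
ee_pos: [0.5097, 0.2417, 0.1729]
eef_rot: [-1.411, 1.57, -2.887]
force: [1.2, 0.1, 1.8]
grip_width: 0.0236
```

play_rows(
  deltas=[
    [[-0.5,0,0,0,0,0,15],[-0.5,0,0,0,0,0,15],[-0.5,0,0,0,0,0,15],[-0.5,0,0,0,0,0,15],[0,0,0,0,0,0,15],[0,0,0,0,0,0,15]],
  ],
)

```text
time_s: 21.15
ee_pos: [0.5097, 0.2417, 0.1751]
eef_rot: [-1.511, 1.571, -2.988]
force: [0.3, 0.4, 1.8]
grip_width: 0.0236
```

play_rows(
  deltas=[
    [[-0.3,0,0,0,0,0,15],[-0.3,0,0,0,0,0,15],[0,0,0,0,0,0,15],[0,0,0,0,0,0,15]],
  ],
)

```text
time_s: 21.55
ee_pos: [0.5097, 0.2417, 0.1756]
eef_rot: [-1.499, 1.571, -2.976]
force: [-0.1, -0.6, 0.5]
grip_width: 0.0233
```

play_rows(
  deltas=[
    [[-0.3,0,0,0,0,0,15],[-0.3,0,0,0,0,0,15],[0,0,0,0,0,0,15],[0,0,0,0,0,0,15]],
  ],
)

```text
time_s: 21.95
ee_pos: [0.5097, 0.2417, 0.176]
eef_rot: [-1.335, 1.57, -2.812]
force: [0.2, 0.2, -4.4]
grip_width: 0.0236
```

Lock confirmed: a gentle pull meets resistance (-4.4 N) at about 3.5 mm above the seat. Relieving the pull, then opening slowly.

play_rows(
  deltas=[
    [[0.5,0,0,0,0,0,15],[0,0,0,0,0,0,15],[0,0,0,0,0,0,28],[0,0,0,0,0,0,34],[0,0,0,0,0,0,45],[0,0,0,0,0,0,60],[0,0,0,0,0,0,60],[0,0,0,0,0,0,60]],
  ],
)

```text
time_s: 22.75
ee_pos: [0.5098, 0.2417, 0.1758]
eef_rot: [1.14, 1.571, -0.337]
force: [-0.4, 0.5, 0.2]
grip_width: 0.0594
```

```bash
python3 - <<'E'
from h import *
np.set_printoptions(precision=4,suppress=True)
R=go([.5097,.2418,.24],5.4)
w=cam('wrist','w9')
E
```

```text
t 22.75 pos [0.5098 0.2417 0.1758] yawy 5.388222695499803 xax [ 0.0001 -0.     -1.    ] F [-0.4261  0.4751  0.172 ] w 0.05941635236796648 q [ 0.3778  0.3563  1.5168 -0.      1.2684  0.2838]
delta tool mm [-64.1947  -0.0873  -0.0917] rotvec [-0.0002  0.     -0.0001]
```

View pics/w9.png

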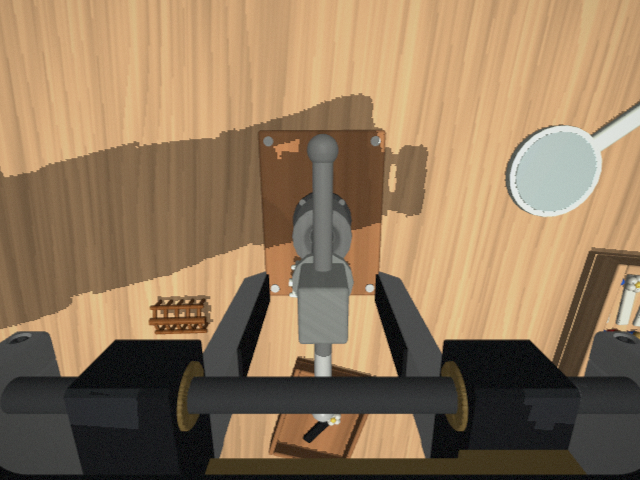

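The fingers are clear and the post is unmoved (ball at (322,148), head at (323,300)). Retreating upwards, then aside to see.

play_rows(
  deltas=[
    [[-10,0,0,0,0,0,60],[-20,0,0,0,0,0,60],[-25,0,0,0,0,0,60],[-25,0,0,0,0,0,60],[-20,0,0,0,0,0,60],[-10,-20,0,0,0,0,60],[0,-35,0,0,0,0,60],[0,-35,0,0,0,0,60],[0,-20,0,0,0,0,60],[0,0,0,0,0,0,60]],
  ],
)

```text
time_s: 23.8
ee_pos: [0.3989, 0.2314, 0.2873]
eef_rot: [1.955, 1.569, 0.479]
force: [-0.1, -0.1, 0.3]
grip_width: 0.0599
```

```bash
python3 - <<'E'
from h import *
import pickle
np.set_printoptions(precision=4,suppress=True)
R=go([.5097,.2418,.24],5.4)
s=cam('side','s10');t=cam('top','t10');w=cam('wrist','w10')
pickle.dump(dict(top=t,side=s),open('c10.pkl','wb'))
fz=.1755-.1245
pts=[[.5098,.2417,fz+.159],[.5098,.2417,fz+.142-.022-.006]]
print('pred hub top, disc bottom',proj(s,pts),proj(t,pts))
cv2.imwrite('pics/s10c.png',cv2.resize(s['img'][210:410,280:400,::-1],None,fx=3,fy=3,interpolation=2))
cv2.imwrite('pics/t10c.png',cv2.resize(t['img'][200:310,130:280,::-1],None,fx=5,fy=5,interpolation=2))
E
```

```text
t 23.8 pos [0.3989 0.2314 0.2873] yawy 5.444250547454487 xax [ 0.0019  0.001  -1.    ] F [-0.083  -0.1112  0.342 ] w 0.059896982116553484 q [0.4462 0.043  1.6316 0.0001 1.4648 0.3512]
delta tool mm [ 47.5241 111.2389   0.2176] rotvec [ 0.0008 -0.0008 -0.002 ]
pred hub top, disc bottom [[337.0372 270.0291]
 [336.7451 293.4236]] [[179.5019 252.3742]
 [186.049  256.1365]]
```

View pics/s10.png

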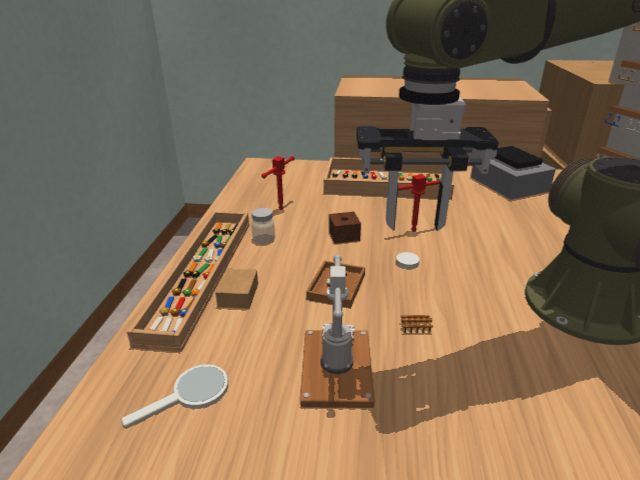

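View pics/s10c.png

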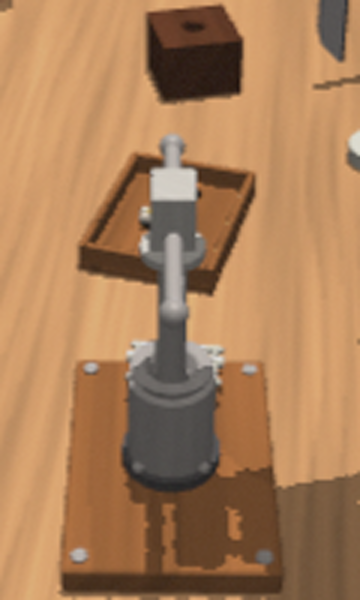

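View pics/t10c.png

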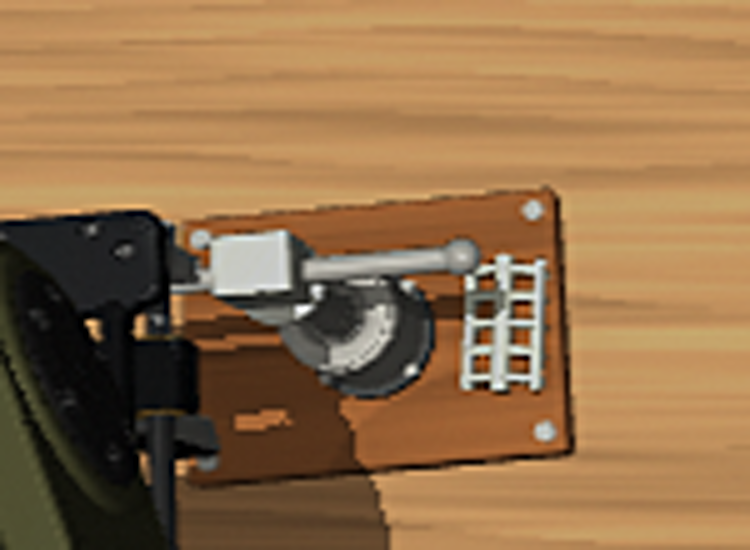

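The post stands upright. Its head top is at side pixel (338,271) against (337,270) predicted for the locked height. The bar is parallel to the long edge, the claw is unmoved at top pixel (231,265), and the robot is clear.

```bash
python3 -c "
from h import *
print(hand_in())"
```

```text
the job is handed in; nothing more can be done
None
```

The steel T-post is locked in the coupling on the plinth, and the job is handed in at about 24 s of robot time. I took it from the dark block and pushed it past the spring balls, meeting them about 27 mm below the mouth. I then pressed it on the hard seat, released it and moved the arm clear.

**Press:** the wrist read about 16–18 N for over 1.5 s, which is roughly 18–19 N on the seat once the post's weight is added. The highest wrist reading was 17.8 N, although force was only read at the end of each move.

**Lock:** after easing off, the post rose about 3 mm. A gentle upward pull then met resistance (-4.4 N) with no further rise, so I relieved it before opening the gripper. By arm position this rise was about 3.5 mm with the pull on, a little over the 3 mm stated; I put that down to the pull and noise in the readings.

**Final pictures:** the post stands upright with its head within about 1 px of the predicted locked height. Its crossbar runs along the plinth's long side, and the gripper is clear. The claw clip on the plinth is unmoved within 1 px. The other goods look undisturbed, though I judged those by eye only.

No check failed. The side camera put the mouth about 4–5 mm farther in y than the top camera did. I used the top-camera and plinth values, and the foot went into the bore with no noticeable side force.

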